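Hold the gold ball over the gift box with the tongs

TASK

Pick up the spring tongs, close them on the gold ball and lift it out of the clear tray, touching the ball only with the tongs, and carry it over the middle of the open black gift box. Do not drop it and leave the other balls and everything else on the table where they are. Finish while still holding the ball in the tongs, still and well clear above the box's rim: do not lower it in or let go.

Things in the scene. Friction and masses are not known exactly. Their poses are not given: they have to be found in the camera images.
- tongs: Spring tongs lying flat on the table, 228 mm long, 36 mm tall, 90 g. Origin at the underside, midway between the two red grip plates; x runs along the tongs to the jaws, y across (closing direction), z up. The black hub, 26 mm wide, is at x = -95 mm; two steel arms hinge there, move symmetrically and spring open when let loose. Open, the jaws are about 94 mm wide over their outsides.
- tongs_grip (a point): Point midway between the red grip plates, 18 mm above the underside. The plates, 56 mm long and 26 mm tall (5 to 31 mm above the underside), are on the outsides of the arms: grip both at once across y, from above. Open they measure 58 mm over the outsides; 39 mm when the jaws are closed on a 40 mm ball.
- tongs_bite (a point): Point midway between the jaws, where the ball's centre belongs: 105 mm ahead (x) of tongs_grip, 18 mm above the underside. The jaws are shallow cups for a 40 mm ball, each 28 mm long and 36 mm tall; open, they leave about 15 mm beside the ball on either side.
- tongs_left (a joint): Closing angle of each tongs arm, rad: 0 sprung open, about 0.10 closed on a 40 mm ball, 0.16 fully shut. Squeezing the grip plates starts to close the tongs at about 3 N and closes them to the ball at about 6 N; a squeeze of 15 to 25 N then holds the ball firmly.
- gold_ball: Shiny gold ball, a smooth rigid sphere 40 mm in diameter, about 40 g, resting in the cup on one of the tray's three posts (which one varies). Origin at the ball's centre, 63 mm above the table at the start. This is the one to pick up.
- silver_ball: Silver-grey ball, a smooth rigid sphere 40 mm in diameter, about 40 g, resting in the cup on one of the tray's three posts (which one varies). Origin at the ball's centre, 63 mm above the table at the start.
- blue_ball: Blue ball, a smooth rigid sphere 40 mm in diameter, about 40 g, resting in the cup on one of the tray's three posts (which one varies). Origin at the ball's centre, 63 mm above the table at the start.
- tray: Clear plastic tray, fixed to the table: base plate 90 mm (x) by 280 mm (y), 6 mm thick, with three posts 26 mm in diameter in a row along its y axis, at y = -95, 0 and 95 mm. Each post ends in a shallow cup 46 mm above the table, in which a ball rests with its centre 63 mm above the table; a ball lifts straight out. Origin at the centre of the underside; z up.
- gift_box: Open-topped black gift box with a white lining, fixed: 150 x 150 mm outside, 70 mm tall, walls 6 mm. Origin at the centre of its underside, z up.
- box_mouth (a point): Centre of the gift box's open mouth, at the height of its rim (70 mm above the table).
- jar: White paint jar with a gold band and a black lid, 69 mm across, 86 mm tall, on the far side of the table; leave it alone. Origin at the centre of its underside.
- marker: Black marker pen with a steel cap, 130 mm long, 14 mm thick, lying on the table between the robot and the tray; leave it alone. Origin at the middle of its underside, x along it.
- paint_marker: White paint marker with a red cap, 130 mm long, 14 mm thick, lying on the table between the robot and the gift box; leave it alone. Origin at the middle of its underside, x along it.
- carton: Small green carton, 60 x 90 x 24 mm, lying on the far side of the table; leave it alone. Origin at the centre of its underside.
- glue_stick: Yellow and orange glue stick, 76 mm long, 18 mm thick, lying on top of the green carton; leave it alone. Origin at the middle of its underside.
Not all that is in view belongs to the job. Leave any blue look-alike of the tongs alone. Leave any green or pink look-alike of the gold_ball alone.

How it is judged:
By the outcome, as a careful person would: the job done as asked, in the order asked, and still so for the second after the job is handed in, while the arm keeps its last pose, push and grip.
It also fails if it takes over 38 s, if anything falls off the work surface, if the arm or the gripper's body presses on something with over 40 N, if the wrist force passes 120 N, or if a joint passes its speed limit or range.

ROBOT

A 7-joint arm with a two-finger parallel gripper is mounted at the origin on the work surface. World frame = base frame: x ahead of the robot, y to its left, z up, the work surface at z = 0. Lengths are in m, angles in rad, forces in N, time in s.
With the tool pointing down it reaches from about 0.425 to 0.925 m from the base axis. Payload 6.8 kg.
Tool frame: the origin (TCP) lies on the centre line of the jaws, within the pads' length; the fingertips stand 19 mm ahead of it and the grasp point (between the pads) is the TCP (tcp_to_tips is the distance from the TCP to the fingertips, in m); x points along the fingers, y is the direction in which the jaws open and shut, and the axes are right-handed (so a half turn about x gives the same grasp; the last joint's range is limited). The gripper opens to 85 mm and grips with 20 to 120 N. Pads are 22 mm wide; open, the fingers measure 114 mm over their backs; the gripper's body (76 mm by 85 mm) begins 54 mm behind the grasp point. The pads swing forward as they close: fully open they stand 13 mm farther back than shut.
Start: joints at [1.088, 0.477, 0.022, 1.555, -0.011, 1.109, -0.083], TCP at [0.247, -0.628, 0.224] pointing down, gripper open.
Joint ranges: [-2.96, 2.96], [-0.34, 2.1], [-1.41, 1.46], [0.24, 2.44], [-1.37, 4.51], [0.17, 1.92], [-2.96, 2.96]. Speed limits (rad/s): [2.39, 2.39, 3.14, 3.14, 3.14, 3.14, 3.14].

INTERFACE

Orientations are given as a unit quaternion [w, x, y, z].
In Python, from station import get_obs, read_camera, hand_in, spot_in, cut_out, tcp_to_tips gives the robot as it stands.
- The arm moves only by the shell command python3 -m jog 'ROWS' [FORCE]. ROWS is JSON, a list of rows, each an object of numbers: "gripper": the closure, from 0 (fully open) to 1 (shut); "dx", "dy", "dz": the shift along the world's x, y, z in m; "rx", "ry", "rz": the turn, a rotation vector about the world's x, y, z in degrees. In form: [{"gripper": .., "dx": .., "dy": .., "dz": .., "rx": .., "ry": .., "rz": ..}, ...]. A call has 1 to 10 rows; each row is the pose to reach, as a shift and turn from the pose commanded when the call began; what a row does not reach only later rows make up. A row lasts 1/10 s, in which the tool goes at most 50 mm and 8.59 degrees, less where a joint would pass 70% of its speed; a pose out of reach is approached as far as the arm can. A call with a gripper value outside its range is refused whole. The fingers move at their own pace and stop on an object; FORCE is the grip in N (left out, the last holds). Time passes only in rows, so rows that repeat a pose let the fingers close. It gives the time, the measured TCP pose, the force and the opening at its end, in the units of the state.
- get_obs(): the state, without advancing time (a new reading comes with each control period).
- read_camera(name): name is "scene" or "top" or "wrist"; returns a dict with "pixels" (384x512x3 uint8, blue, green, red), "range_z" (384x512 float32, m along the optical axis (not along the pixel's ray), 0 where there is no reading), "camera_matrix" (3x3 intrinsics, pixels), "cam_to_world" (4x4, takes a point from camera to world coordinates). Camera axes: x right, y down, z forward; pixel columns grow to the right and rows downward; lengths in m; the calibration is good to about 2 mm. A picture is of the moment at which its call begins.
- hand_in(): hands the job in, once; it reports no verdict.
Trained networks look in the newest picture that a camera, given by its name, has taken for a name from the list of things; names that differ only in an ending like _2 or _b are one class to them, and where a whole thing is asked for, a point or a joint stands for the part that bears it (a point fixed in the world has none). Each returns a list of dicts, best first, with "conf" (0 to 1); they miss things now and then, are a little off and sometimes report something else, mostly with a low value. They report only what shows in the picture. A call takes as long as a camera call. They do not tell look-alikes from the thing itself.
- spot_in(camera, label): "box" ([centre column, centre row, width, height] in pixels, round what is visible of it).
- cut_out(camera, label): "mask" (384x512 bool, what is visible of it) and "box" ([centre column, centre row, width, height] in pixels, round what is visible of it).
The state is a dict: "t": time; "q": joint angles; "joint_vel": joint speeds; "joint_torque": joint torques, N m; "eef_pos": TCP position; "tool_rot": TCP orientation; "contact_force": force on the tool from outside, world axes, zero at the start; "torque": the same for the moment, N m; "gripper_width": opening from 0.0 (shut) to 1.0 (fully open).
Only numpy, scipy, OpenCV 4.12 (cv2) and the standard library are available. Lean on these libraries where they do the work, as an engineer would, in place of code of your own. Each camera call takes 0.05 s, during which the arm holds its last target. There are 200 camera calls.

## Working session

There is one attempt and no reset: what is moved stays moved. The work goes in short steps, Python scripts to look and compute and a shell command to move; the robot and the scene stay as the last step left them, time stands still between calls to the robot, and variables do not carry over. Pictures are saved under pics/ and viewed, about 8 in all and at most 12, crops included, and the job is handed in when it is done.

```bash
mkdir -p pics; cat > h.py <<'E'
import numpy as np, cv2
from station import *
def world(c,mask=None):
    K=c["camera_matrix"];T=c["cam_to_world"];z=c["range_z"]
    v,u=np.mgrid[0:z.shape[0],0:z.shape[1]]
    P=np.stack([(u-K[0,2])/K[0,0]*z,(v-K[1,2])/K[1,1]*z,z],-1)
    return P@T[:3,:3].T+T[:3,3]
E
python3 - <<'E'
from h import *
o=get_obs();print(o["t"],o["eef_pos"],o["tool_rot"],o["gripper_width"],tcp_to_tips)
for n in ["top","scene"]:
    c=read_camera(n);cv2.imwrite(f"pics/{n}0.png",c["pixels"]);W=world(c)
    print(n,c["cam_to_world"][:3,3].round(2))
    for l in ["tongs","gold_ball","silver_ball","blue_ball","tray","gift_box","marker","paint_marker","jar","carton"]:
        for d in cut_out(n,l)[:4]:
            m=d["mask"]&(c["range_z"]>0);p=W[m]
            if len(p): print(l,round(d["conf"],2),np.round(d["box"]),"med",np.median(p,0).round(3),"lo",np.percentile(p,2,0).round(3),"hi",np.percentile(p,98,0).round(3))
E
```

```text
0.0 [ 0.24688186 -0.62757899  0.22250757] [-0.13111813 -0.69455803 -0.13237764  0.69489088] 1.001507537258491 0.019
top [0.34 0.01 1.07]
tongs 0.98 [163. 195.  64.  78.] med [0.456 0.312 0.025] lo [ 0.363  0.217 -0.001] hi [0.569 0.357 0.039]
tongs 0.89 [122. 301.  88.  53.] med [0.157 0.37  0.026] lo [0.136 0.258 0.005] hi [0.242 0.48  0.04 ]
tongs 0.39 [382. 169.  63.  60.] med [ 0.559 -0.33   0.011] lo [ 0.481 -0.392  0.005] hi [ 0.625 -0.246  0.072]
gold_ball 0.67 [328. 182.  15.  13.] med [ 0.516 -0.171  0.034] lo [ 0.5   -0.191 -0.001] hi [ 0.535 -0.157  0.042]
gold_ball 0.61 [298. 144.  13.  10.] med [ 0.607 -0.083  0.078] lo [ 0.592 -0.1    0.067] hi [ 0.625 -0.065  0.085]
gold_ball 0.6 [333. 147.  10.  17.] med [ 0.61  -0.187  0.034] lo [ 0.595 -0.206  0.022] hi [ 0.629 -0.171  0.043]
silver_ball 0.58 [263. 142.  13.  11.] med [0.617 0.011 0.078] lo [ 0.602 -0.008  0.065] hi [0.637 0.027 0.085]
blue_ball 0.71 [227. 138.  19.  10.] med [0.628 0.105 0.078] lo [0.613 0.087 0.067] hi [0.646 0.122 0.084]
tray 0.66 [260. 146. 103.  44.] med [0.612 0.015 0.007] lo [ 0.569 -0.122  0
[... 2015 characters left out ...]
.03  -0.002] hi [0.405 0.087 0.018]
marker 0.44 [282. 181.  39.  29.] med [0.399 0.031 0.012] lo [ 0.388 -0.033 -0.   ] hi [0.406 0.09  0.018]
paint_marker 0.74 [239. 145.  38.  12.] med [ 0.373 -0.166  0.012] lo [ 0.324 -0.201  0.005] hi [ 0.424 -0.13   0.018]
jar 0.69 [246. 311.  30.  36.] med [0.77  0.211 0.085] lo [0.737 0.178 0.005] hi [0.796 0.238 0.09 ]
carton 0.81 [157. 252.  42.  33.] med [ 0.801 -0.071  0.024] lo [ 0.761 -0.13   0.004] hi [ 0.836 -0.038  0.028]
carton 0.7 [162. 150.  74.  63.] med [ 0.556 -0.334  0.028] lo [ 0.487 -0.396  0.004] hi [ 0.634 -0.247  0.073]
carton 0.34 [242. 145.  37.  10.] med [ 0.369 -0.163  0.012] lo [ 0.322 -0.202  0.001] hi [ 0.423 -0.128  0.019]
```

```bash
python3 - <<'E'
import cv2
a=cv2.imread("pics/top0.png");cv2.imwrite("pics/top0b.png",cv2.resize(a[60:360,70:470],(800,600),interpolation=2))
a=cv2.imread("pics/top0.png")[150:240,115:205];cv2.imwrite("pics/tong0.png",cv2.resize(a,(540,540),interpolation=2))
E
```

```text
(no output)
```

View pics/top0b.png

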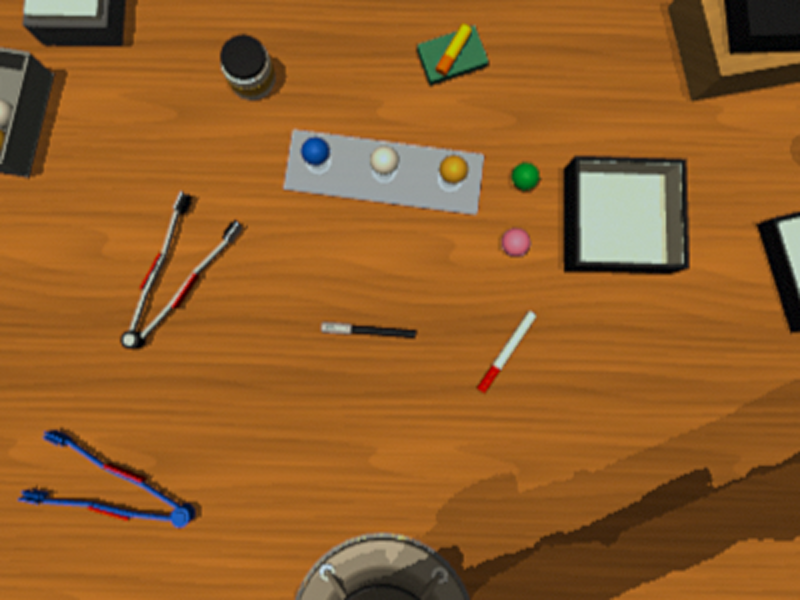

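View pics/tong0.png

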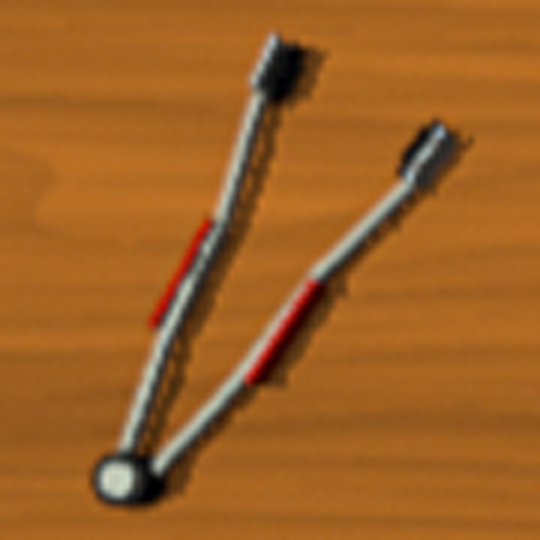

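Seen (top view): gold ball on the right-hand tray post, px (296,144). It could be confused with the green ball (332,148) and the pink ball (328,181) on the table. The steel tongs are at (163,195), with hub (135,230), and the blue look-alike is at (122,301). I choose the tray's gold ball and the steel tongs. Next I refine their poses.

```bash
cat >> h.py <<'E'
from scipy.optimize import least_squares
def best(n,l,near):
    c=read_camera(n);W=world(c);r=[]
    for d in cut_out(n,l):
        m=d["mask"]&(c["range_z"]>0)
        if m.any() and np.linalg.norm(np.median(W[m],0)[:2]-near)<.06: return c,W,m
    return c,W,None
def sphere(P):
    f=lambda x:np.linalg.norm(P-x,axis=1)-.02
    return least_squares(f,np.median(P,0)-[0,0,.015],loss="soft_l1",f_scale=.002).x
E
python3 - <<'E'
from h import *
from scipy.spatial.transform import Rotation as R
o=get_obs();M=R.from_quat(np.roll(o["tool_rot"],-1)).as_matrix();print("tool axes cols\n",M.round(3))
for n in ["top","scene"]:
    for l,p in [("gold_ball",(.61,-.083)),("silver_ball",(.62,.012)),("blue_ball",(.63,.105))]:
        c,W,m=best(n,l,p)
        if m is not None:
            P=W[m];P=P[P[:,2]>.05];print(n,l,sphere(P).round(4),len(P))
    c,W,m=best(n,"gift_box",(.556,-.33))
    P=W[m];P=P[(P[:,2]>.064)&(P[:,2]<.078)];print("box",cv2.minAreaRect((P[:,:2]*1000).astype(np.float32)))
    c,W,m=best(n,"tongs",(.456,.31))
    P=W[m];P=P[(P[:,2]>.012)];np.save(f"tg_{n}.npy",P)
    hsv=cv2.cvtColor(c["pixels"],cv2.COLOR_BGR2HSV)
    mm=cv2.dilate(m.astype(np.uint8),np.ones((3,3)))>0
    red=mm&(hsv[...,1]>180)&((hsv[...,0]<6)|(hsv[...,0]>174))&(W[...,2]>.008);Q=W[red];
    k=cv2.kmeans(Q[:,:2].astype(np.float32),2,None,(3,50,1e-5),5,cv2.KMEANS_PP_CENTERS)
    print("red",k[2],[Q[k[1][:,0]==i].mean(0).round(4).tolist()+[int((k[1]==i).sum())] for i in (0,1)],Q[:,2].max())
    # model fit: points -> (x,y,yaw); outline V: hub(-95,0) r13, arm polyline to plates(0,±27) to jaws (105,±42)
    def seg(p,a,b):
        t=np.clip(((p-a)@(b-a))/((b-a)@(b-a)),0,1);return np.linalg.norm(p-a-t[:,None]*(b-a),axis=1)
    P2=P[P[:,2]>.02][:,:2]
    def f(x):
        ca,sa=np.cos(x[2]),np.sin(x[2]);q=(P2-x[:2])@np.array([[ca,-sa],[sa,ca]])
        q[:,1]=abs(q[:,1])
        A=[np.array(v) for v in [(-.095,.006),(0,.026),(.105,.041),(.119,.041)]]
        return np.min([seg(q,A[i],A[i+1]) for i in range(3)],0)
    s=least_squares(f,[.46,.30,-.48],loss="soft_l1",f_scale=.003)
    print("tongs",s.x.round(4),np.degrees(s.x[2]).round(1),"med res",np.median(abs(f(s.x))).round(4),len(P2))
E
```

```text
tool axes cols
 [[ 0.     0.366 -0.931]
 [-0.    -0.931 -0.366]
 [-1.     0.    -0.   ]]
top gold_ball [ 0.6101 -0.083   0.0635] 131
top silver_ball [ 0.6048 -0.0565  0.0667] 7
box ((555.9671630859375, -321.62835693359375), (151.74539184570312, 150.95404052734375), 89.42122650146484)
red [[0.44178134 0.2818043 ]
 [0.46679452 0.33136237]] [[0.4418, 0.2818, 0.0271, 50], [0.4668, 0.3314, 0.0317, 19]] 0.0357002267770794
tongs [ 0.4503  0.3077 -0.4886] -28.0 med res 0.0024 400
scene blue_ball [0.6351 0.1027 0.0641] 157
box ((558.2130126953125, -323.79071044921875), (154.9902801513672, 152.7484130859375), 89.25272369384766)
red [[0.47853017 0.3275034 ]
 [0.46163973 0.3357768 ]] [[0.4785, 0.3275, 0.0191, 5], [0.4616, 0.3358, 0.0204, 3]] 0.021687928237441145
tongs [ 0.4566  0.3071 -0.4893] -28.0 med res 0.0026 483
```

```bash
python3 -m jog '[{"gripper":0,"dx":0.3,"dy":0.47,"rz":65},{"gripper":0,"dx":0.3,"dy":0.47,"rz":65},{"gripper":0,"dx":0.3,"dy":0.47,"rz":65},{"gripper":0,"dx":0.3,"dy":0.47,"rz":65},{"gripper":0,"dx":0.3,"dy":0.47,"rz":65},{"gripper":0,"dx":0.3,"dy":0.47,"rz":65},{"gripper":0,"dx":0.3,"dy":0.47,"rz":65},{"gripper":0,"dx":0.3,"dy":0.47,"rz":65},{"gripper":0,"dx":0.3,"dy":0.47,"rz":65},{"gripper":0,"dx":0.3,"dy":0.47,"rz":65}]' 20
```

```text
$[0]: bad value
```

```bash
python3 -m jog '[{"gripper":0,"dx":0.03,"dy":0.047,"dz":0,"rx":0,"ry":0,"rz":6.5},{"gripper":0,"dx":0.06,"dy":0.094,"dz":0,"rx":0,"ry":0,"rz":13},{"gripper":0,"dx":0.09,"dy":0.14,"dz":0,"rx":0,"ry":0,"rz":20},{"gripper":0,"dx":0.12,"dy":0.18,"dz":0,"rx":0,"ry":0,"rz":28},{"gripper":0,"dx":0.15,"dy":0.22,"dz":0,"rx":0,"ry":0,"rz":36},{"gripper":0,"dx":0.18,"dy":0.26,"dz":0,"rx":0,"ry":0,"rz":44},{"gripper":0,"dx":0.21,"dy":0.3,"dz":0,"rx":0,"ry":0,"rz":52},{"gripper":0,"dx":0.24,"dy":0.34,"dz":0,"rx":0,"ry":0,"rz":58},{"gripper":0,"dx":0.27,"dy":0.38,"dz":0,"rx":0,"ry":0,"rz":62},{"gripper":0,"dx":0.3,"dy":0.42,"dz":0,"rx":0,"ry":0,"rz":65}]' 20
```

```text
t: 3.1
eef_pos: [0.5383, -0.2198, 0.2238]
tool_rot: [0.485, 0.515, 0.485, -0.515]
contact_force: [1.0, -0.1, -0.4]
gripper_width: 1.001
```

```bash
python3 -m jog '[{"gripper":0,"dx":-0.005,"dy":0.048,"dz":0,"rx":0,"ry":0,"rz":7},{"gripper":0,"dx":-0.01,"dy":0.096,"dz":0,"rx":0,"ry":0,"rz":14},{"gripper":0,"dx":-0.015,"dy":0.144,"dz":0,"rx":0,"ry":0,"rz":21},{"gripper":0,"dx":-0.02,"dy":0.192,"dz":0,"rx":0,"ry":0,"rz":28},{"gripper":0,"dx":-0.03,"dy":0.24,"dz":0,"rx":0,"ry":0,"rz":35},{"gripper":0,"dx":-0.04,"dy":0.288,"dz":0,"rx":0,"ry":0,"rz":42},{"gripper":0,"dx":-0.05,"dy":0.335,"dz":0,"rx":0,"ry":0,"rz":49},{"gripper":0,"dx":-0.06,"dy":0.382,"dz":0,"rx":0,"ry":0,"rz":56},{"gripper":0,"dx":-0.07,"dy":0.43,"dz":0,"rx":0,"ry":0,"rz":61},{"gripper":0,"dx":-0.09,"dy":0.47,"dz":0,"rx":0,"ry":0,"rz":65.5}]' 20
python3 -m jog '[{"gripper":0,"dx":0,"dy":0.03,"dz":-0.02,"rx":0,"ry":0,"rz":0},{"gripper":0,"dx":0,"dy":0.045,"dz":-0.03,"rx":0,"ry":0,"rz":0},{"gripper":0,"dx":0,"dy":0.045,"dz":-0.03,"rx":0,"ry":0,"rz":0}]'
python3 - <<'E'
from h import *
from scipy.spatial.transform import Rotation as R
o=get_obs();M=R.from_quat(np.roll(o["tool_rot"],-1)).as_matrix();print(o["t"],o["eef_pos"],"y ang",np.degrees(np.arctan2(M[1,1],M[0,1])),M.round(3))
c=read_camera("wrist");cv2.imwrite("pics/w0.png",c["pixels"]);W=world(c);np.save("w0.npy",W)
hsv=cv2.cvtColor(c["pixels"],cv2.COLOR_BGR2HSV)
red=(hsv[...,1]>170)&(hsv[...,2]>60)&((hsv[...,0]<5)|(hsv[...,0]>174))&(W[...,2]>.008)&(W[...,2]<.045)&(c["range_z"]>0)
n,L,S,C=cv2.connectedComponentsWithStats(red.astype(np.uint8))
for i in range(1,n):
    if S[i,4]>40:
        Q=W[L==i];print(S[i],Q.mean(0).round(4),cv2.minAreaRect((Q[:,:2]*1000).astype(np.float32)),Q[:,2].max())
E
```

```text
t: 4.1
eef_pos: [0.4474, 0.2512, 0.224]
tool_rot: [0.687, 0.171, 0.686, -0.169]
contact_force: [1.1, 0.1, 0.4]
gripper_width: 1.001
t: 4.4
eef_pos: [0.4459, 0.2957, 0.1925]
tool_rot: [0.686, 0.17, 0.687, -0.17]
contact_force: [-0.2, -0.7, 0.1]
gripper_width: 1.004
4.4 [0.44585166 0.29571514 0.19248448] y ang 62.19427470994769 [[-0.002  0.466  0.885]
 [ 0.     0.885 -0.466]
 [-1.    -0.001 -0.002]]
[243 146   6  54 165] [0.4384 0.2846 0.0313] ((440.8003845214844, 283.0454406738281), (3.822458505630493, 54.199928283691406), 58.16333770751953) 0.03299348127353169
[296 147   4  54 172] [0.4651 0.3315 0.0316] ((466.78533935546875, 330.4668273925781), (3.1931850910186768, 55.18635177612305), 64.34574127197266) 0.03369265002984034
```

View pics/w0.png

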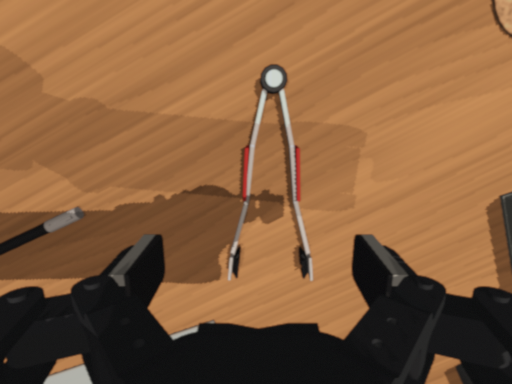

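```bash
python3 -m jog '[{"gripper":0,"dx":0.008,"dy":0.011,"dz":-0.04,"rx":0,"ry":0,"rz":-1},{"gripper":0,"dx":0.008,"dy":0.011,"dz":-0.08,"rx":0,"ry":0,"rz":-1},{"gripper":0,"dx":0.008,"dy":0.011,"dz":-0.12,"rx":0,"ry":0,"rz":-1},{"gripper":0,"dx":0.008,"dy":0.011,"dz":-0.145,"rx":0,"ry":0,"rz":-1},{"gripper":0,"dx":0.008,"dy":0.011,"dz":-0.16,"rx":0,"ry":0,"rz":-1},{"gripper":0,"dx":0.008,"dy":0.011,"dz":-0.167,"rx":0,"ry":0,"rz":-1},{"gripper":0,"dx":0.008,"dy":0.011,"dz":-0.167,"rx":0,"ry":0,"rz":-1}]'
```

```text
t: 5.15
eef_pos: [0.4558, 0.3043, 0.0268]
tool_rot: [0.685, 0.178, 0.684, -0.178]
contact_force: [-0.1, 0.2, 1.1]
gripper_width: 0.995
```

```bash
python3 -m jog '[{"gripper":0.25,"dx":-0.001,"dy":0.002,"dz":-0.001,"rx":0,"ry":0,"rz":0},{"gripper":0.3,"dx":-0.001,"dy":0.002,"dz":-0.001,"rx":0,"ry":0,"rz":0},{"gripper":0.35,"dx":-0.001,"dy":0.002,"dz":-0.001,"rx":0,"ry":0,"rz":0},{"gripper":0.4,"dx":-0.001,"dy":0.002,"dz":-0.001,"rx":0,"ry":0,"rz":0},{"gripper":0.4,"dx":-0.001,"dy":0.002,"dz":-0.001,"rx":0,"ry":0,"rz":0},{"gripper":0.4,"dx":-0.001,"dy":0.002,"dz":-0.001,"rx":0,"ry":0,"rz":0},{"gripper":0.4,"dx":-0.001,"dy":0.002,"dz":-0.001,"rx":0,"ry":0,"rz":0}]' 20
python3 -m jog '[{"gripper":0.4,"dx":0,"dy":0,"dz":0.005,"rx":0,"ry":0,"rz":0},{"gripper":0.4,"dx":0,"dy":0,"dz":0.012,"rx":0,"ry":0,"rz":0},{"gripper":0.4,"dx":0,"dy":0,"dz":0.02,"rx":0,"ry":0,"rz":0},{"gripper":0.4,"dx":0,"dy":0,"dz":0.03,"rx":0,"ry":0,"rz":0},{"gripper":0.4,"dx":0,"dy":0,"dz":0.03,"rx":0,"ry":0,"rz":0}]'
python3 - <<'E'
from h import *
c=read_camera("wrist");cv2.imwrite("pics/w1.png",c["pixels"])
E
```

```text
t: 5.85
eef_pos: [0.4543, 0.3067, 0.0255]
tool_rot: [0.685, 0.177, 0.685, -0.177]
contact_force: [0.1, -0.6, -0.1]
gripper_width: 0.598
t: 6.35
eef_pos: [0.4552, 0.3076, 0.0573]
tool_rot: [0.685, 0.178, 0.684, -0.176]
contact_force: [0.1, -0.5, 0.5]
gripper_width: 0.602
```

View pics/w1.png

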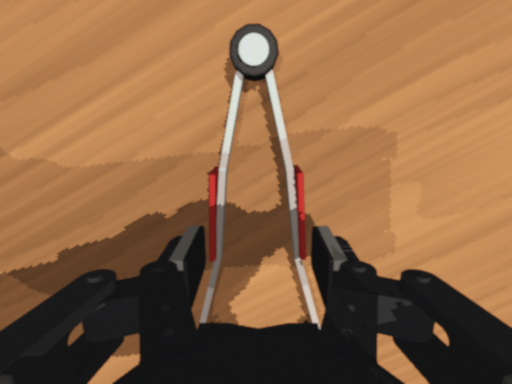

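```bash
python3 - <<'E'
from h import *
c=read_camera("wrist");W=world(c);print(get_obs()["eef_pos"],c["cam_to_world"][:3,3])
for u,v in [(254,50),(212,200),(214,240),(300,190),(301,240),(228,140),(277,140),(205,310),(312,310),(200,235),(185,265),(318,235),(330,265),(250,150)]: print(u,v,W[v,u].round(4))
c=read_camera("scene");cv2.imwrite("pics/s1.png",cv2.resize(c["pixels"][170:320,250:450],(800,600),interpolation=2))
E
```

```text
[0.4545969  0.30680549 0.05602545] [0.39651936 0.33918413 0.20777235]
254 50 [0.3729 0.3504 0.0389]
212 200 [0.4311 0.2898 0.033 ]
214 240 [0.454  0.2771 0.0312]
300 190 [0.4512 0.3375 0.0312]
301 240 [0.48   0.3236 0.0308]
228 140 [0.4059 0.3146 0.026 ]
277 140 [0.4229 0.3394 0.0005]
205 310 [0.4964 0.2437 0.026 ]
312 310 [0.5312 0.3065 0.0261]
200 235 [0.4336 0.2894 0.0782]
185 265 [0.4329 0.2893 0.1061]
318 235 [0.4561 0.3357 0.0846]
330 265 [0.4583 0.3349 0.1061]
250 150 [0.4199 0.3207 0.0017]
```

View pics/s1.png

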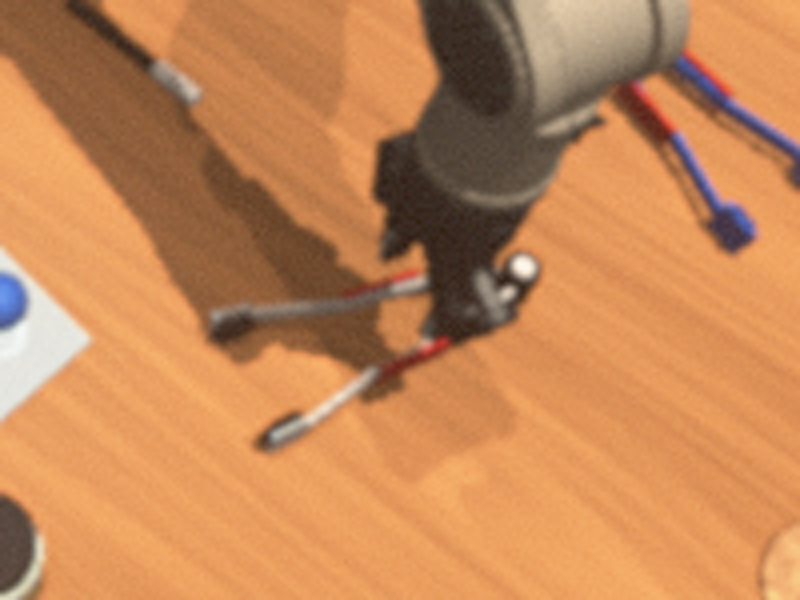

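```bash
python3 -m jog '[{"gripper":0.1,"dx":0,"dy":0,"dz":0,"rx":0,"ry":0,"rz":0},{"gripper":0.1,"dx":0,"dy":0,"dz":0,"rx":0,"ry":0,"rz":0},{"gripper":0.1,"dx":0,"dy":0,"dz":-0.015,"rx":0,"ry":0,"rz":0},{"gripper":0.1,"dx":0,"dy":0,"dz":-0.03,"rx":0,"ry":0,"rz":0},{"gripper":0.1,"dx":0,"dy":0,"dz":-0.037,"rx":0,"ry":0,"rz":0},{"gripper":0.4,"dx":0,"dy":0,"dz":-0.037,"rx":0,"ry":0,"rz":0},{"gripper":0.4,"dx":0,"dy":0,"dz":-0.037,"rx":0,"ry":0,"rz":0},{"gripper":0.4,"dx":0,"dy":0,"dz":-0.037,"rx":0,"ry":0,"rz":0},{"gripper":0.4,"dx":0,"dy":0,"dz":-0.037,"rx":0,"ry":0,"rz":0}]'
python3 - <<'E'
from h import *
c=read_camera("wrist");cv2.imwrite("pics/w2.png",c["pixels"]);W=world(c)
hsv=cv2.cvtColor(c["pixels"],cv2.COLOR_BGR2HSV)
red=(hsv[...,1]>170)&(hsv[...,2]>60)&((hsv[...,0]<5)|(hsv[...,0]>174))&(W[...,2]>.008)&(W[...,2]<.2)&(c["range_z"]>0)
n,L,S,C=cv2.connectedComponentsWithStats(red.astype(np.uint8))
for i in range(1,n):
    if S[i,4]>40:
        Q=W[L==i];print(S[i],Q.mean(0).round(4),cv2.minAreaRect((Q[:,:2]*1000).astype(np.float32)))
E
```

```text
t: 7.4
eef_pos: [0.4544, 0.3068, 0.0188]
tool_rot: [0.685, 0.177, 0.684, -0.177]
contact_force: [1.2, -0.1, -0.6]
gripper_width: 0.602
[203 182  12 118 991] [0.44   0.2878 0.0308] ((443.548095703125, 285.43634033203125), (4.0872063636779785, 55.485958099365234), 60.8342170715332)
[300 182  12 117 960] [0.462  0.3292 0.0311] ((466.0035400390625, 327.498046875), (4.234809398651123, 55.549156188964844), 63.23146057128906)
```

View pics/w2.png

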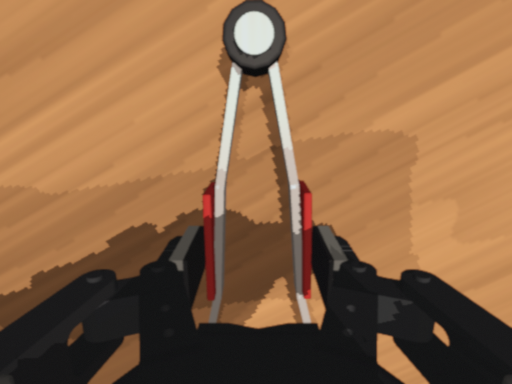

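```bash
python3 -m jog '[{"gripper":0.45,"dx":0,"dy":0,"dz":0,"rx":0,"ry":0,"rz":0},{"gripper":0.45,"dx":0,"dy":0,"dz":0,"rx":0,"ry":0,"rz":0},{"gripper":0.45,"dx":0,"dy":0,"dz":0.003,"rx":0,"ry":0,"rz":0},{"gripper":0.45,"dx":0,"dy":0,"dz":0.008,"rx":0,"ry":0,"rz":0},{"gripper":0.45,"dx":0,"dy":0,"dz":0.014,"rx":0,"ry":0,"rz":0},{"gripper":0.45,"dx":0,"dy":0,"dz":0.02,"rx":0,"ry":0,"rz":0},{"gripper":0.45,"dx":0,"dy":0,"dz":0.02,"rx":0,"ry":0,"rz":0}]'
cat >> h.py <<'E'
def tongs():
    c=read_camera("wrist");W=world(c)
    hsv=cv2.cvtColor(c["pixels"],cv2.COLOR_BGR2HSV)
    red=(hsv[...,1]>170)&(hsv[...,2]>60)&((hsv[...,0]<5)|(hsv[...,0]>174))&(W[...,2]>.008)&(W[...,2]<.4)&(c["range_z"]>0)
    n,L,S,C=cv2.connectedComponentsWithStats(red.astype(np.uint8))
    for i in range(1,n):
        if S[i,4]>100:
            Q=W[L==i];print("plate z",Q[:,2].mean().round(4),cv2.minAreaRect((Q[:,:2]*1000).astype(np.float32)))
    print(get_obs()["t"],get_obs()["eef_pos"].round(4) if hasattr(get_obs()["eef_pos"],'round') else get_obs()["eef_pos"])
    return c,W
E
python3 -c "
from h import *
c,W=tongs();print(W[30,254])"
```

```text
t: 8.15
eef_pos: [0.4548, 0.3072, 0.0395]
tool_rot: [0.685, 0.178, 0.684, -0.177]
contact_force: [0.2, 0.7, -0.9]
gripper_width: 0.549
plate z 0.0512 ((465.21673583984375, 326.15057373046875), (4.1333208084106445, 55.22026824951172), 61.965599060058594)
plate z 0.0508 ((444.91680908203125, 287.7981872558594), (3.982516288757324, 55.334228515625), 62.003318786621094)
8.2 [0.4546 0.3069 0.0391]
[0.37190333 0.35138995 0.05958328]
```

```bash
python3 -m jog '[{"gripper":0.45,"dx":0,"dy":0,"dz":0.01,"rx":0,"ry":0,"rz":0},{"gripper":0.45,"dx":0,"dy":0,"dz":0.03,"rx":0,"ry":0,"rz":0},{"gripper":0.45,"dx":0,"dy":0,"dz":0.055,"rx":0,"ry":0,"rz":0},{"gripper":0.45,"dx":0.002,"dy":-0.01,"dz":0.08,"rx":0,"ry":0,"rz":1},{"gripper":0.45,"dx":0.006,"dy":-0.03,"dz":0.1,"rx":0,"ry":0,"rz":3},{"gripper":0.45,"dx":0.01,"dy":-0.06,"dz":0.115,"rx":0,"ry":0,"rz":6},{"gripper":0.45,"dx":0.015,"dy":-0.095,"dz":0.12,"rx":0,"ry":0,"rz":9},{"gripper":0.45,"dx":0.02,"dy":-0.13,"dz":0.12,"rx":0,"ry":0,"rz":12},{"gripper":0.45,"dx":0.025,"dy":-0.165,"dz":0.12,"rx":0,"ry":0,"rz":15},{"gripper":0.45,"dx":0.03,"dy":-0.2,"dz":0.12,"rx":0,"ry":0,"rz":17}]'
python3 -m jog '[{"gripper":0.45,"dx":0.004,"dy":-0.035,"dz":0,"rx":0,"ry":0,"rz":2},{"gripper":0.45,"dx":0.008,"dy":-0.07,"dz":0,"rx":0,"ry":0,"rz":3},{"gripper":0.45,"dx":0.012,"dy":-0.105,"dz":0,"rx":0,"ry":0,"rz":4},{"gripper":0.45,"dx":0.016,"dy":-0.135,"dz":0,"rx":0,"ry":0,"rz":5},{"gripper":0.45,"dx":0.019,"dy":-0.16,"dz":0,"rx":0,"ry":0,"rz":5},{"gripper":0.45,"dx":0.021,"dy":-0.173,"dz":0,"rx":0,"ry":0,"rz":5},{"gripper":0.45,"dx":0.021,"dy":-0.178,"dz":0,"rx":0,"ry":0,"rz":5},{"gripper":0.45,"dx":0.021,"dy":-0.178,"dz":0,"rx":0,"ry":0,"rz":5}]'
python3 - <<'E'
from h import *
c,W=tongs();cv2.imwrite("pics/w3.png",c["pixels"])
from scipy.spatial.transform import Rotation as R
c=read_camera("top");W=world(c);cv2.imwrite("pics/t3.png",cv2.resize(c["pixels"][110:230,210:370],(800,600),interpolation=2))
for l,p in [("gold_ball",(.61,-.083))]:
    for d in cut_out("top",l):
        P=W[d["mask"]];print(d["conf"],np.median(P,0).round(3), sphere(P).round(4))
P=W[(W[...,2]>.11)&(W[...,2]<.2)&(W[...,0]>.56)];print(len(P),P.min(0),P.max(0));np.save("jaw.npy",P)
for s in (P[P[:,1]>P[:,1].mean()],P[P[:,1]<P[:,1].mean()]): print(s.mean(0).round(4),s.min(0).round(3),s.max(0).round(3))
E
```

```text
t: 9.2
eef_pos: [0.4842, 0.1053, 0.1591]
tool_rot: [0.703, 0.073, 0.703, -0.073]
contact_force: [0.8, 0.0, -0.9]
gripper_width: 0.552
t: 10.0
eef_pos: [0.5052, -0.0708, 0.1586]
tool_rot: [0.706, 0.043, 0.706, -0.043]
contact_force: [-0.1, -0.5, -0.4]
gripper_width: 0.553
plate z 0.1704 ((507.8690490722656, -48.81365203857422), (4.201494216918945, 54.97173309326172), 83.85772705078125)
plate z 0.17 ((503.5941467285156, -92.03041076660156), (4.0191240310668945, 56.03178405761719), 83.97673034667969)
10.05 [ 0.5052 -0.07    0.1587]
3821 [ 0.62911369 -0.63415491  0.11008095] [ 0.89045595 -0.43881429  0.166287  ]
[ 0.8196 -0.4724  0.1523] [ 0.764 -0.518  0.11 ] [ 0.888 -0.439  0.165]
[ 0.7881 -0.5642  0.1515] [ 0.629 -0.634  0.11 ] [ 0.89  -0.518  0.166]
```

View pics/t3.png

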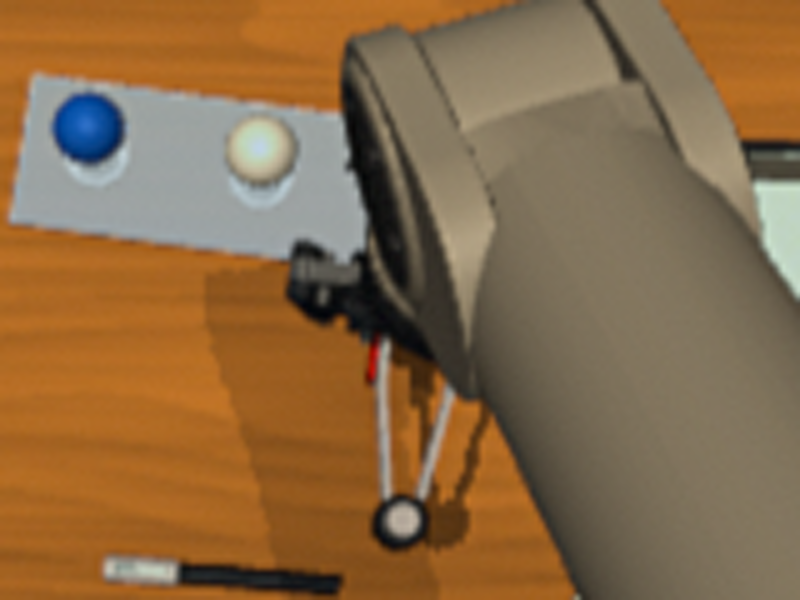

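```bash
python3 - <<'E'
from h import *
c=read_camera("scene");W=world(c);cv2.imwrite("pics/s3.png",cv2.resize(c["pixels"][130:280,150:350],(800,600),interpolation=2))
for l in ["gold_ball","silver_ball","blue_ball"]:
    for d in cut_out("scene",l)[:3]:
        P=W[d["mask"]];P=P[P[:,2]>.05]
        if len(P)>10: print(l,round(d["conf"],2),np.round(d["box"]),np.median(P,0).round(3), sphere(P).round(4))
m=(W[...,2]>.13)&(W[...,2]<.182)&(W[...,0]>.57)&(W[...,0]<.66)&(W[...,1]>-.17)&(W[...,1]<0)
P=W[m]
for s in (P[P[:,1]>-.083],P[P[:,1]<-.083]): print(len(s),np.median(s,0).round(4),np.percentile(s,3,0).round(3),np.percentile(s,97,0).round(3))
E
```

```text
gold_ball 0.7 [202. 201.  16.  13.] [ 0.619 -0.078  0.077] [ 0.6132 -0.0861  0.0641]
gold_ball 0.35 [249. 310.  31.  39.] [0.767 0.21  0.086] [0.7666 0.2099 0.0762]
silver_ball 0.44 [225. 221.  12.  13.] [0.63  0.013 0.078] [0.6243 0.0081 0.0641]
blue_ball 0.54 [249. 246.  15.  16.] [0.64  0.107 0.078] [0.6354 0.1029 0.0639]
148 [ 0.6124 -0.0485  0.1639] [ 0.573 -0.058  0.144] [ 0.63  -0.046  0.176]
150 [ 0.6053 -0.1085  0.1617] [ 0.573 -0.116  0.146] [ 0.624 -0.103  0.176]
```

View pics/s3.png

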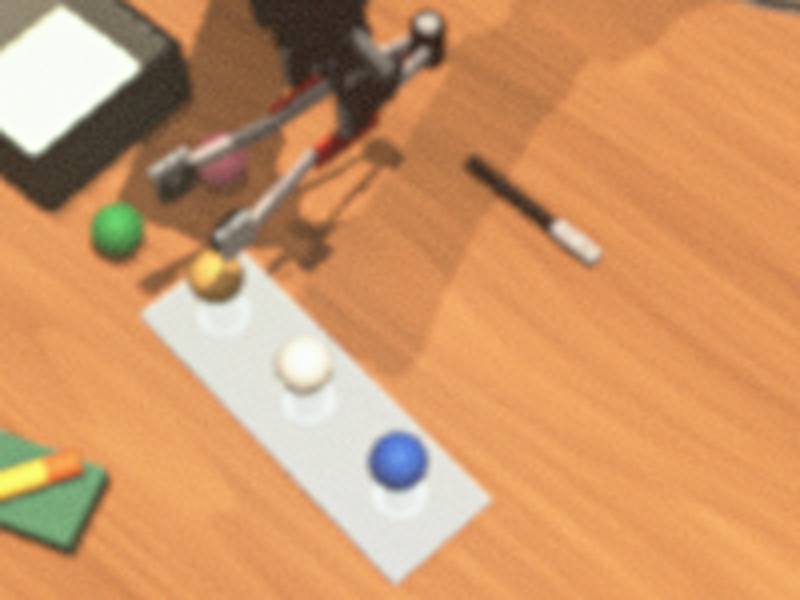

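```bash
python3 -m jog '[{"gripper":0.45,"dx":0.002,"dy":-0.003,"dz":0,"rx":0,"ry":0,"rz":0},{"gripper":0.45,"dx":0.002,"dy":-0.003,"dz":-0.01,"rx":0,"ry":0,"rz":0},{"gripper":0.45,"dx":0.002,"dy":-0.003,"dz":-0.025,"rx":0,"ry":0,"rz":0},{"gripper":0.45,"dx":0.002,"dy":-0.003,"dz":-0.04,"rx":0,"ry":0,"rz":0},{"gripper":0.45,"dx":0.002,"dy":-0.003,"dz":-0.055,"rx":0,"ry":0,"rz":0},{"gripper":0.45,"dx":0.002,"dy":-0.003,"dz":-0.065,"rx":0,"ry":0,"rz":0}]'
python3 - <<'E'
from h import *
c=read_camera("scene");W=world(c);cv2.imwrite("pics/s4.png",cv2.resize(c["pixels"][160:240,160:266],(795,600),interpolation=2))
m=(W[...,2]>.088)&(W[...,2]<.12)&(W[...,0]>.57)&(W[...,0]<.66)&(W[...,1]>-.17)&(W[...,1]<0)
P=W[m]
for s in (P[P[:,1]>-.083],P[P[:,1]<-.083]): print(len(s),np.median(s,0).round(4),np.percentile(s,3,0).round(3),np.percentile(s,97,0).round(3))
tongs()
E
```

```text
t: 10.95
eef_pos: [0.5062, -0.0741, 0.0913]
tool_rot: [0.705, 0.043, 0.707, -0.043]
contact_force: [-0.2, -0.4, -1.7]
gripper_width: 0.55
98 [ 0.6115 -0.054   0.0989] [ 0.574 -0.062  0.089] [ 0.631 -0.051  0.109]
95 [ 0.6031 -0.1135  0.0981] [ 0.572 -0.121  0.089] [ 0.626 -0.107  0.109]
plate z 0.1022 ((508.33270263671875, -52.16643142700195), (4.111600875854492, 55.10409164428711), 84.14234161376953)
plate z 0.1017 ((503.618408203125, -95.236328125), (4.023182392120361, 54.84711837768555), 84.0272445678711)
11.05 [ 0.506  -0.074   0.0915]
```

View pics/s4.png

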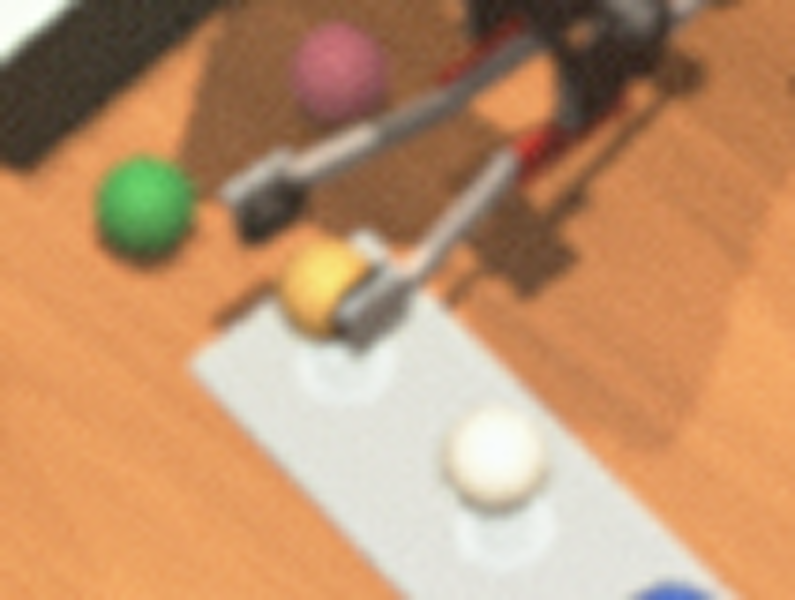

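```bash
python3 -m jog '[{"gripper":0.45,"dx":0.001,"dy":0,"dz":-0.01,"rx":0,"ry":0,"rz":0},{"gripper":0.45,"dx":0.001,"dy":0,"dz":-0.02,"rx":0,"ry":0,"rz":0},{"gripper":0.45,"dx":0.001,"dy":0,"dz":-0.026,"rx":0,"ry":0,"rz":0},{"gripper":0.45,"dx":0.001,"dy":0,"dz":-0.026,"rx":0,"ry":0,"rz":0},{"gripper":0.45,"dx":0.001,"dy":0,"dz":-0.026,"rx":0,"ry":0,"rz":0}]'
python3 - <<'E'
from h import *
c=read_camera("scene");W=world(c)
for d in cut_out("scene","gold_ball")[:2]:
    P=W[d["mask"]];P=P[P[:,2]>.05]
    if len(P)>10: print(round(d["conf"],2),np.round(d["box"]), sphere(P).round(4))
tongs()
E
```

```text
t: 11.55
eef_pos: [0.5083, -0.0742, 0.0675]
tool_rot: [0.706, 0.043, 0.706, -0.043]
contact_force: [-1.0, -0.6, -0.8]
gripper_width: 0.553
plate z 0.0797 ((511.1675720214844, -52.243804931640625), (4.087695598602295, 54.63913345336914), 83.96141815185547)
plate z 0.0792 ((506.5521545410156, -95.41925811767578), (4.148881435394287, 54.91980743408203), 84.28870391845703)
11.7 [ 0.5086 -0.0743  0.0679]
```

```bash
python3 -m jog '[{"gripper":0.45,"dx":-0.001,"dy":0,"dz":-0.003,"rx":0,"ry":0,"rz":0},{"gripper":0.45,"dx":-0.001,"dy":0,"dz":-0.003,"rx":0,"ry":0,"rz":0},{"gripper":0.5,"dx":-0.001,"dy":0,"dz":-0.003,"rx":0,"ry":0,"rz":0},{"gripper":0.55,"dx":-0.001,"dy":0,"dz":-0.003,"rx":0,"ry":0,"rz":0},{"gripper":0.6,"dx":-0.001,"dy":0,"dz":-0.003,"rx":0,"ry":0,"rz":0},{"gripper":1,"dx":-0.001,"dy":0,"dz":-0.003,"rx":0,"ry":0,"rz":0},{"gripper":1,"dx":-0.001,"dy":0,"dz":-0.003,"rx":0,"ry":0,"rz":0},{"gripper":1,"dx":-0.001,"dy":0,"dz":-0.003,"rx":0,"ry":0,"rz":0}]' 22
python3 - <<'E'
from h import *
tongs()
c=read_camera("scene");cv2.imwrite("pics/s5.png",cv2.resize(c["pixels"][160:240,160:266],(795,600),interpolation=2))
E
```

```text
t: 12.5
eef_pos: [0.5072, -0.0742, 0.0645]
tool_rot: [0.706, 0.043, 0.706, -0.043]
contact_force: [-0.2, -0.1, -0.5]
gripper_width: 0.443
plate z 0.0748 ((509.41778564453125, -56.20421600341797), (3.975283145904541, 55.34117126464844), 81.42366790771484)
plate z 0.0743 ((505.4604797363281, -91.5704345703125), (4.114372730255127, 54.87550735473633), 86.50434112548828)
12.55 [ 0.5072 -0.0742  0.0645]
```

View pics/s5.png

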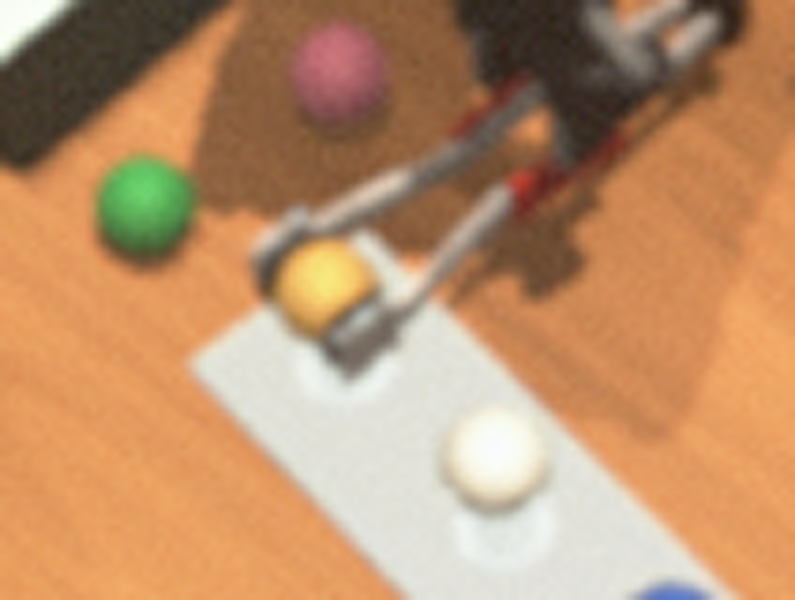

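```bash
python3 -m jog '[{"gripper":1,"dx":0,"dy":0,"dz":0.003,"rx":0,"ry":0,"rz":0},{"gripper":1,"dx":0,"dy":0,"dz":0.008,"rx":0,"ry":0,"rz":0},{"gripper":1,"dx":0,"dy":0,"dz":0.016,"rx":0,"ry":0,"rz":0},{"gripper":1,"dx":0,"dy":0,"dz":0.028,"rx":0,"ry":0,"rz":0},{"gripper":1,"dx":0,"dy":0,"dz":0.043,"rx":0,"ry":0,"rz":0},{"gripper":1,"dx":0,"dy":0,"dz":0.06,"rx":0,"ry":0,"rz":0},{"gripper":1,"dx":0,"dy":0,"dz":0.08,"rx":0,"ry":0,"rz":0},{"gripper":1,"dx":0,"dy":0,"dz":0.1,"rx":0,"ry":0,"rz":0},{"gripper":1,"dx":0,"dy":0,"dz":0.115,"rx":0,"ry":0,"rz":0},{"gripper":1,"dx":0,"dy":0,"dz":0.12,"rx":0,"ry":0,"rz":0}]'
python3 - <<'E'
from h import *
tongs()
c=read_camera("scene");W=world(c);cv2.imwrite("pics/s6.png",cv2.resize(c["pixels"][130:250,140:300],(800,600),interpolation=2))
m=cv2.inRange(cv2.cvtColor(c["pixels"],cv2.COLOR_BGR2HSV),(15,120,60),(32,255,255))>0
m&=(W[...,2]>.13)&(W[...,2]<.25)&(W[...,0]>.55);print(m.sum(),sphere(W[m]) if m.sum()>5 else "")
E
```

```text
t: 13.6
eef_pos: [0.5084, -0.0743, 0.1868]
tool_rot: [0.707, 0.043, 0.705, -0.044]
contact_force: [-0.3, 0.3, -1.8]
gripper_width: 0.443
plate z 0.0134 ((341.183349609375, -145.9043426513672), (12.641674041748047, 11.394510269165039), 57.90766906738281)
plate z 0.1965 ((506.7492370605469, -91.40740966796875), (3.7421207427978516, 55.458946228027344), 86.59272003173828)
plate z 0.197 ((510.6025390625, -56.1312141418457), (4.122193813323975, 55.67308807373047), 81.4044189453125)
13.65 [ 0.5082 -0.0744  0.1865]
159 [ 0.61490528 -0.08626627  0.18371851]
```

View pics/s6.png

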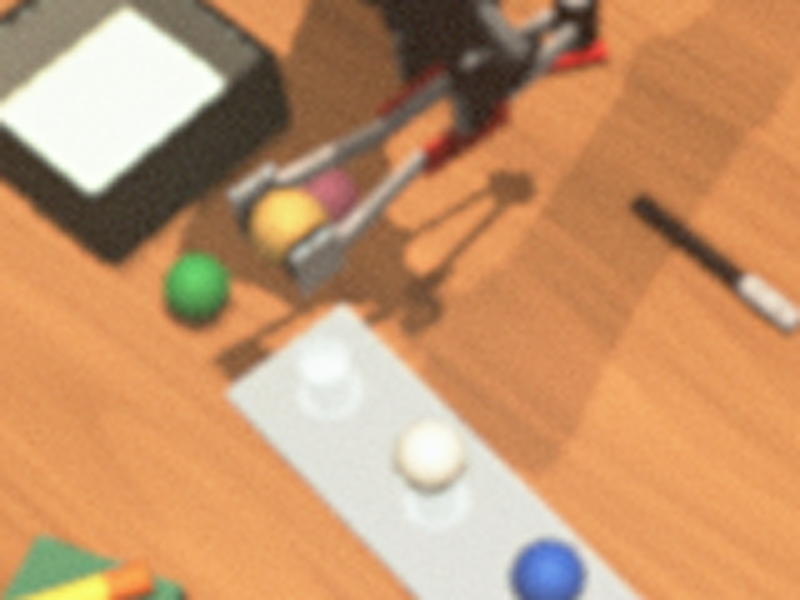

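```bash
python3 -m jog '[{"gripper":1,"dx":-0.002,"dy":-0.008,"dz":0,"rx":0,"ry":0,"rz":0},{"gripper":1,"dx":-0.007,"dy":-0.028,"dz":0,"rx":0,"ry":0,"rz":0},{"gripper":1,"dx":-0.014,"dy":-0.058,"dz":0,"rx":0,"ry":0,"rz":0},{"gripper":1,"dx":-0.022,"dy":-0.09,"dz":0,"rx":0,"ry":0,"rz":0},{"gripper":1,"dx":-0.03,"dy":-0.122,"dz":0,"rx":0,"ry":0,"rz":0},{"gripper":1,"dx":-0.037,"dy":-0.154,"dz":0,"rx":0,"ry":0,"rz":0},{"gripper":1,"dx":-0.044,"dy":-0.184,"dz":0,"rx":0,"ry":0,"rz":0},{"gripper":1,"dx":-0.05,"dy":-0.208,"dz":0,"rx":0,"ry":0,"rz":0},{"gripper":1,"dx":-0.055,"dy":-0.228,"dz":0,"rx":0,"ry":0,"rz":0},{"gripper":1,"dx":-0.057,"dy":-0.237,"dz":0,"rx":0,"ry":0,"rz":0}]'
python3 -m jog '[{"gripper":1,"dx":0,"dy":0,"dz":0,"rx":0,"ry":0,"rz":0},{"gripper":1,"dx":0,"dy":0,"dz":0,"rx":0,"ry":0,"rz":0},{"gripper":1,"dx":0,"dy":0,"dz":0,"rx":0,"ry":0,"rz":0}]'
python3 - <<'E'
from h import *
tongs();print(get_obs()["joint_vel"])
c=read_camera("scene");W=world(c);cv2.imwrite("pics/s7.png",cv2.resize(c["pixels"][70:310,90:410],(800,600),interpolation=2))
m=cv2.inRange(cv2.cvtColor(c["pixels"],cv2.COLOR_BGR2HSV),(15,120,60),(32,255,255))>0
m&=(W[...,2]>.13)&(W[...,2]<.25)&(W[...,0]>.45)&(W[...,0]<.65);print(m.sum(),sphere(W[m]) if m.sum()>5 else "")
E
```

```text
t: 14.7
eef_pos: [0.4482, -0.3138, 0.1831]
tool_rot: [0.705, 0.045, 0.707, -0.044]
contact_force: [-0.1, 0.0, -1.3]
gripper_width: 0.44
t: 15.0
eef_pos: [0.4508, -0.3097, 0.1844]
tool_rot: [0.706, 0.043, 0.706, -0.042]
contact_force: [0.0, 0.5, -0.5]
gripper_width: 0.436
plate z 0.0143 ((328.8249816894531, -140.25030517578125), (13.363625526428223, 39.49464797973633), 55.201107025146484)
plate z 0.194 ((456.6635437011719, -331.05487060546875), (25.58624839782715, 68.11067962646484), 61.06678771972656)
plate z 0.1887 ((458.39581298828125, -289.11712646484375), (61.25712585449219, 29.307296752929688), 21.687646865844727)
15.05 [ 0.4508 -0.3099  0.1845]
[ 0.00200607 -0.00224004  0.00479355 -0.00389755  0.00338033 -0.00023898
  0.0025942 ]
133 [ 0.5572807  -0.32384542  0.18141735]
```

View pics/s7.png

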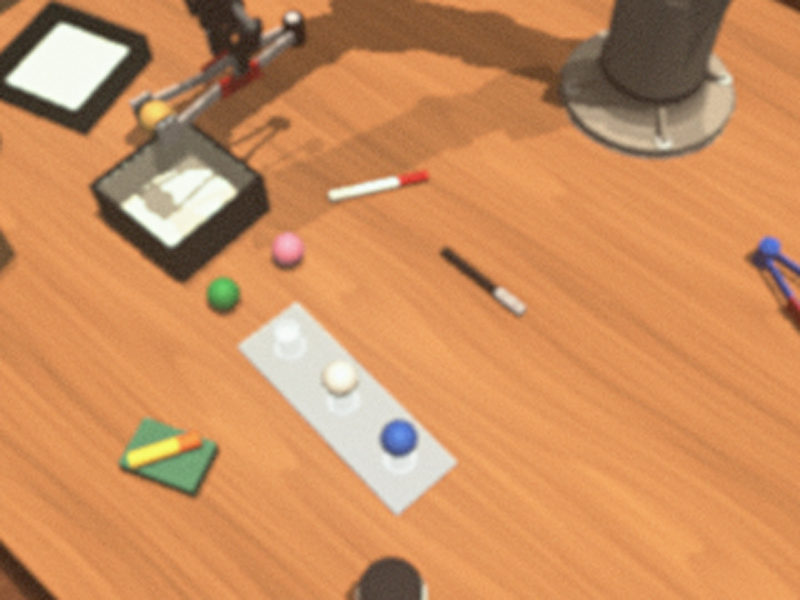

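```bash
python3 -c "
from station import *
o=get_obs();print(o['t'],o['gripper_width'],o['eef_pos']);print(hand_in())"
```

```text
15.1 0.43999622241468295 [ 0.45073804 -0.31006371  0.18459247]
the job is handed in; nothing more can be done
None
```

The steel tongs are holding the gold ball over the middle of the open gift box, and I handed the job in at 15.1 s with the arm still.

- **Grip on the tongs:** My first squeeze was too light and the tongs stayed on the table when I lifted. I gripped them again lower and a little tighter, and they came up level.
- **Ball:** I lowered the open jaws around the gold ball on its tray post, closed at 22 N, lifted it straight out and carried it across. Only the tongs touched it.
- **Final position:** The scene camera puts the ball's centre at (0.557, -0.324, 0.181) m. The same camera puts the box centre at (0.558, -0.324) with the rim at 0.07 m. The ball and jaws are therefore about 90 mm clear of the rim.
- **Hold:** Joint speeds were near zero and the gripper opening was steady at about 37 mm.
- **Surroundings:** In the last picture, the silver, blue, green and pink balls, both markers, the carton and the glue stick look where they were. The jar and the blue tongs are only partly in that picture, and I did not measure any of these again.
- **Disagreements:** The two overhead cameras differ by 2–3 mm on where the ball and box are. My last wrist-camera fit of the red grip plates was unreliable, probably because other things were counted with the plates, so I used the scene camera instead.

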